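# Bring the diya round to the front of the rotating organizer

## Robot

A 6-joint arm with a two-finger parallel gripper is mounted at the origin on the work surface. World frame = base frame: x ahead of the robot, y to its left, z up, the work surface at z = 0. Lengths are in m, angles in rad, forces in N, time in s.
With the tool pointing down it reaches from about 0.15 to 0.775 m from the base axis. Payload 6.1 kg.
Tool frame: the origin (TCP) lies on the centre line of the jaws, within the pads' length; the fingertips stand 11 mm ahead of it and the grasp point (between the pads) lies 8 mm behind it (env.finger_overhang is the distance from the TCP to the fingertips, in m); z points along the fingers, y is the line along which they close (so a half turn about z gives the same grasp; the last joint's range is limited). The gripper opens to 85 mm and grips with 20 to 120 N. Pads are 22 mm wide; open, the fingers measure 114 mm over their backs; the gripper's body (76 mm by 85 mm) begins 54 mm behind the grasp point. The pads swing forward as they close: fully open they stand 13 mm farther back than shut.
Start: joints at [-1.243, 0.126, -0.04, 1.405, 0, 1.571], TCP at [0.169, -0.497, 0.221] pointing down, gripper open.
Joint ranges: [-2.72, 2.72], [-0.95, 1.95], [-1.27, 1.35], [-1.78, 2.02], [-1.46, 1.47], [-3.14, 3.14]. Speed limits (rad/s): [2.39, 2.39, 3.01, 3.14, 3.14, 3.14].

## Interface

Orientations are given as [roll, pitch, yaw] about the fixed x, y, z axes, in that order (R = Rz(yaw) Ry(pitch) Rx(roll)).
In Python, from workcell import readout, vision, env gives the robot as it stands.
- The arm moves only by the tool apply_moves, never from a script. Its arguments are lists of equal length, an entry for each row: "offset": the shift along the tool's x, y, z in cm, a list of three; "twist": the turn, a rotation vector about the tool's x, y, z in degrees, a list of three; "jaw": the closure, from 0 (fully open) to 1 (shut). In form: {"offset": [[x, y, z], ...], "twist": [[ax, ay, az], ...], "jaw": [jaw, ...]}. A call has 1 to 5 rows; each row shifts and turns the commanded pose from where the row before left it, along the tool's axes as they then stand; what a row does not reach is not made up. A row lasts 1/12 s, in which the tool goes at most 41.7 mm and 7.16 degrees, less where a joint would pass 70% of its speed; a pose out of reach is approached as far as the arm can. A call with a gripper value outside its range is refused whole. The fingers move at their own pace and stop on an object; the grip force is fixed at half the most. Time passes only in rows, so rows that do not move let the fingers close. It gives the time, the measured TCP pose, the force, the opening and the grip force at its end, in the units of the state.
- readout.get_state(): the state, without advancing time (a new reading comes with each control period).
- vision.read_camera(name): name is "scene" or "top"; returns (picture, depth): 480x640x3 uint8, red, green, blue; 480x640 float32, m along the optical axis (not along the pixel's ray), 0 where there is no reading.
- vision.camera_info(name): a dict with "fovy" (degrees; the focal length in pixels is half the picture's height over the tangent of half this angle, whatever the lens; pixels are square), "cx", "cy" (the principal point, pixels), "k1" (the pictures are not rectified: a ray, as slopes to the right and down, at radius r is drawn at 1 + k1 r^2 times it, then the intrinsics apply), "R" (3x3) and "t" (3): a world point X has camera coordinates R X + t. Camera axes: x right, y down, z forward; pixel columns grow to the right and rows downward; lengths in m; the calibration is good to about 2 mm. A picture is of the moment at which its call begins. camera_info takes no time and is no camera call.
- env.hand_in(): hands the job in; it is judged then, once.
The state is a dict: "clock": time; "joints": joint angles; "qvel": joint speeds; "joint_torque": joint torques, N m; "tcp_pos": TCP position; "ee_rot": TCP orientation; "wrist_force": force on the tool from outside, world axes, zero at the start; "ft_torque": the same for the moment, N m; "gripper_width": opening from 0.0 (shut) to 1.0 (fully open); "grip_force": force on a finger pad.
Only numpy, scipy, OpenCV 4.12 (cv2) and the standard library are available. Lean on these libraries where they do the work, as an engineer would, in place of code of your own. Each camera call takes 0.05 s, during which the arm holds its last target. There are 200 camera calls.

## Task

On the nightstand stands a round rotating organizer. Push its tray round by the rim, either way, until the diya (the little clay lamp with a pointed spout) is at the front, its middle in line with the fixed wooden tongue that sticks out from under the tray; the diya's spout may point anywhere. Only push the tray: do not touch, lift, slide or upset the things standing on it, leave everything around it where it is, and finish with the tray at rest and the hand clear.

Things in the scene. Friction and masses are not known exactly. Their poses are not given: they have to be found in the camera images.
- foot: fixed wooden foot of the organizer, a disc 190 mm across and 20 mm high under the tray. Origin: on the table at the turning axis; z up. A flat pale tongue, 26 mm wide and 14 mm high, sticks out along its -x axis to 200 mm from the axis (55 mm past the tray edge): this is the front, roughly on the robot's side
- tray: round pale wooden tray, 290 mm across; turns nearly two turns either way and stays where it is left (1.5 N at the rim moves it). Origin: on the axis at its underside, 22 mm above the table; top face 34 mm above the table; axes turn with it. Six upright wooden stubs to push, 14 mm across, tops 69 mm above the table, stand on its rim 132 mm from the axis at 0, 60, 120, 180, 240, 300 degrees from its x axis
- diya: clay oil lamp, the thing to bring to the front: round open bowl 50 mm across and 24 mm high with a pointed spout on one side, reaching 41 mm from the bowl's centre along its -x axis. Loose on the tray, its centre 55 mm from the turning axis. Origin: centre of the bowl's underside
- bowl: plain round clay bowl with no spout, 50 mm across and 24 mm high, loose on the tray 55 mm from the axis; leave it standing. Origin: centre of its underside
- tin: round closed aluminium tin, 52 mm across and 30 mm high, loose on the tray 55 mm from the axis; leave it standing. Origin: centre of its underside
- bottle: small blue bottle with a white twist cap, 40 mm across and 64 mm high, the tallest thing on the tray (top 98 mm above the table), loose, 55 mm from the axis; leave it standing. Origin: centre of its underside. The diya, bowl, tin and bottle stand a quarter turn apart, in any order
- matchbox: cardboard matchbox 54 x 36 x 16 mm lying beside the tray, leave alone. Origin: centre of its underside
- case: black spectacle case 155 x 60 x 40 mm lying beside the tray, long side along its x, leave alone. Origin: centre of its underside
- mug: white mug 80 mm across and 90 mm high, well to the robot's left, leave alone. Origin: centre of its underside
- clock: white alarm clock 50 x 100 x 85 mm to the robot's right, leave alone. Origin: centre of its underside
There are look-alikes about, which are no part of the job. Several things have the shape of the bottle; the one meant has the colours described above.

How it is judged:
By the outcome, as a careful person would: the job done as asked, in the order asked, and still so for the second after the job is handed in, with the robot touching nothing.
It also fails if it takes over 48 s, if anything falls off the work surface, if the arm or the gripper's body presses on something with over 40 N, if the wrist force passes 120 N, or if a joint passes its speed limit or range.

## Working session

There is one attempt and no reset: what is moved stays moved. The work goes in short steps, Python scripts to look and compute and a tool call to move; the robot and the scene stay as the last step left them, time stands still between calls to the robot, and variables do not carry over. Pictures are saved under pics/ and viewed, at most 10 in all, crops included, and the job is handed in when it is done.

Besides the shell and the picture viewer there is one more tool, called after "Call:" as name(argument=value, ...) on one line, values as JSON. apply_moves: Moves the arm, as the interface text tells. Its arguments: {"type":"object","properties":{"offset":{"type":"array","items":{"type":"array","items":{"type":"number"}}},"twist":{"type":"array","items":{"type":"array","items":{"type":"number"}}},"jaw":{"type":"array","items":{"type":"number"}}},"required":["offset","twist","jaw"]}

```bash
mkdir -p pics
cat > h.py <<'E'
import numpy as np, cv2
from workcell import readout, vision, env
def snap(n,tag):
    p,d=vision.read_camera(n); cv2.imwrite(f'pics/{tag}.png',p[:,:,::-1]); np.savez(f'pics/{tag}.npz',p=p,d=d); return p,d
def K(c): return 240/np.tan(np.radians(c['fovy'])/2)
def ray(c,uv):
    uv=np.atleast_2d(np.float64(uv)); f=K(c)
    q=(uv-[c['cx'],c['cy']])/f; s=q.copy()
    for _ in range(20): s=q/(1+c['k1']*(s**2).sum(1,keepdims=True))
    return np.c_[s,np.ones(len(s))]
def onplane(n,uv,z):
    c=vision.camera_info(n);R=np.array(c['R']);t=np.array(c['t'])
    d=ray(c,uv)@R; o=-R.T@t
    return o+d*((z-o[2])/d[:,2])[:,None]
def pix(n,X):
    c=vision.camera_info(n);R=np.array(c['R']);t=np.array(c['t'])
    x=np.atleast_2d(X)@R.T+t; s=x[:,:2]/x[:,2:]; s=s*(1+c['k1']*(s**2).sum(1,keepdims=True))
    return s*K(c)+[c['cx'],c['cy']]
def cloud(n,d):
    c=vision.camera_info(n);R=np.array(c['R']);t=np.array(c['t'])
    v,u=np.mgrid[:480,:640]; r=ray(c,np.c_[u.ravel(),v.ravel()])
    return ((r*d.reshape(-1,1)-t)@R).reshape(480,640,3)
E
python3 - <<'E'
from h import *
for n in('scene','top'):
    snap(n,n+'0'); c=vision.camera_info(n); print(n,-np.array(c['R']).T@c['t'],c['k1'])
print(readout.get_state())
E
```

```text
scene [1.22028799 0.08869986 1.15788018] -0.13130234280957753
top [ 0.37056378 -0.0264325   1.01661283] -0.033107978592834146
{'clock': 0.1, 'joints': array([-1.24301655e+00,  1.26321046e-01, -4.04960875e-02,  1.40538859e+00,
        2.36617538e-05,  1.57078287e+00]), 'qvel': array([ 0.00019969, -0.00348175,  0.00374628,  0.00075238,  0.00227322,
       -0.00035239]), 'joint_torque': array([-9.52447881e-04, -4.36904633e+01,  3.53607345e+01,  1.36826196e-02,
       -1.60448337e-05,  2.01979890e-05]), 'tcp_pos': array([ 0.16890626, -0.4966934 ,  0.22081063]), 'ee_rot': array([-3.14018325e+00, -2.36807020e-05,  3.27793206e-01]), 'wrist_force': array([-0.07229031,  0.01843382,  0.15396393]), 'ft_torque': array([-0.005393  , -0.03173024,  0.04711092]), 'grip_force': 0.0, 'gripper_width': 1.0004018667503098}
```

View pics/scene0.png

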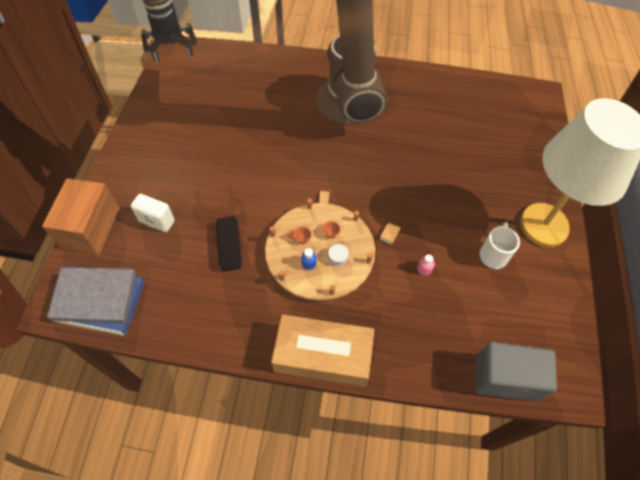

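View pics/top0.png

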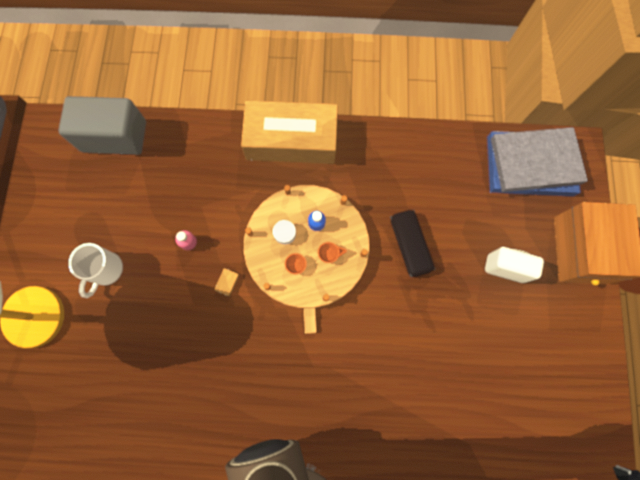

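The scene view (tray centre about (320,251)) and the top view (about (306,246), tongue at (310,320)) show two brown bowls. In the top view they are at (330,253) and (296,264). Next I'll measure, using enlarged crops to tell which one has the spout.

Run:
```python
from h import *
T=np.load('pics/top0.npz'); S=np.load('pics/scene0.npz')
a=cv2.resize(T['p'][180:340,235:380],None,fx=3.5,fy=3.5,interpolation=cv2.INTER_CUBIC)
b=cv2.resize(S['p'][185:305,258:385],None,fx=3.5,fy=3.5,interpolation=cv2.INTER_CUBIC)
H=max(a.shape[0],b.shape[0]);im=np.zeros((H,780,3),np.uint8)
a=a[:, :400] if 0 else cv2.resize(a,(380,int(a.shape[0]*380/a.shape[1])));b=cv2.resize(b,(400,int(b.shape[0]*400/b.shape[1])))
im[:a.shape[0],:380]=a;im[:b.shape[0],380:]=b
cv2.imwrite('pics/crop1.png',im[:,:,::-1])
for n,D in(('top',T),('scene',S)):
    P=cloud(n,D['d']); hsv=cv2.cvtColor(D['p'],cv2.COLOR_RGB2HSV); h,s,v=[hsv[...,i].astype(int) for i in range(3)]
    g=onplane(n,[[306,246]] if n=='top' else [[320,251]],.034)[0]
    near=np.hypot(P[...,0]-g[0],P[...,1]-g[1])<.2
    # tray top via colour + depth
    m=(near&(abs(P[...,2]-.034)<.008)&(v>140)&(h<25)&(s<200)).astype(np.uint8)
    cs=max(cv2.findContours(cv2.morphologyEx(m,cv2.MORPH_CLOSE,np.ones((7,7))),0,1)[0],key=cv2.contourArea)
    hull=cv2.convexHull(cs)[:,0]
    q=onplane(n,hull,.034)[:,:2]
    A=np.c_[2*q,np.ones(len(q))]; c=np.linalg.lstsq(A,(q**2).sum(1),rcond=None)[0]; 
    print(n,'tray c',c[:2],'r',np.sqrt(c[2]+c[0]**2+c[1]**2))
    r=np.hypot(P[...,0]-c[0],P[...,1]-c[1])
    def blobs(mask,name,z,mn=6):
        k,l,st,ce=cv2.connectedComponentsWithStats(mask.astype(np.uint8))
        for i in range(1,k):
            if st[i,4]>=mn:
                X=onplane(n,ce[i],z)[0]; d=X[:2]-c[:2]; print(' ',name,st[i,4],ce[i].round(1),X.round(4),'r',np.hypot(*d).round(4),'ang',np.degrees(np.arctan2(d[1],d[0])).round(1),'z95',np.percentile(P[...,2][l==i],90).round(3))
    brown=(s>150)&((h<12)|(h>170))&(v>60)
    blobs(brown&(r<.1)&(P[...,2]>.03),'brown',.05,20)
    blobs((s>110)&(h<14)&(r>.105)&(r<.18)&(P[...,2]>.048)&(P[...,2]<.09),'stub',.06)
    blobs((h>100)&(h<130)&(s>120)&(r<.1),'blue',.06,15)
    blobs((s<60)&(v>130)&(r<.1),'white',.064,15)
    blobs((P[...,2]>.006)&(P[...,2]<.024)&(r>.152)&(r<.22),'tongue/low',.014,20)
    blobs((P[...,2]>.024)&(P[...,2]<.15)&(r>.155)&(r<.32),'high',.04,30)
```

```text
top tray c [ 0.59637216 -0.00366168] r 0.14453393187276997
  brown 358 [329.9 251.9] [ 0.5767 -0.0587  0.05  ] r 0.0584 ang -109.7 z95 0.059
  brown 308 [295.1 263.3] [0.5469 0.0183 0.05  ] r 0.0541 ang 156.0 z95 0.057
  stub 9 [286.7 186.1] [0.7252 0.0474 0.06  ] r 0.1386 ang 21.6 z95 0.073
  stub 9 [287.  191.1] [0.7131 0.0459 0.06  ] r 0.1268 ang 23.0 z95 0.071
  stub 17 [344.1 198.9] [ 0.7004 -0.0861  0.06  ] r 0.1328 ang -38.4 z95 0.072
  stub 6 [249.2 233. ] [0.6095 0.1252 0.06  ] r 0.1295 ang 84.2 z95 0.069
  stub 7 [362.9 253.9] [ 0.5737 -0.1321  0.06  ] r 0.1304 ang -100.0 z95 0.07
  stub 7 [268. 287.] [0.4895 0.0743 0.06  ] r 0.1323 ang 143.9 z95 0.07
  blue 115 [315.5 222.9] [ 0.6403 -0.0233  0.06  ] r 0.0481 ang -24.1 z95 0.08
  white 103 [316.8 215.6] [ 0.6563 -0.0254  0.064 ] r 0.0638 ang -19.9 z95 0.101
  white 404 [283.8 231.3] [0.6161 0.0471 0.064 ] r 0.0545 ang 68.7 z95 0.067
  tongue/low 103 [310.5 160.3] [ 0.812  -0.0034  0.014 ] r 0.2157 ang 0.1 z95 0.022
  tongue/low 24 [397.1 239.8] [ 0.6211 -0.2172  0.014 ] r 0.215 ang -83.4 z95 0.022
  tongue/low 345 [227.2 2
[... 994 characters left out ...]
[331.9 288.9] [0.7181 0.0493 0.06  ] r 0.1326 ang 22.2 z95 0.07
  blue 120 [309.  261.6] [ 0.6528 -0.0192  0.06  ] r 0.0603 ang -17.8 z95 0.079
  white 329 [338.  254.3] [0.6218 0.0503 0.064 ] r 0.0575 ang 62.6 z95 0.067
  white 90 [309.2 254. ] [ 0.6332 -0.022   0.064 ] r 0.0435 ang -29.3 z95 0.1
  tongue/low 109 [323.7 196.6] [ 0.4153 -0.0182  0.014 ] r 0.1808 ang -174.5 z95 0.018
  tongue/low 222 [389.  232.8] [0.5048 0.1771 0.014 ] r 0.1995 ang 117.0 z95 0.02
  high 1091 [228.  242.4] [ 0.6218 -0.2417  0.04  ] r 0.2424 ang -83.7 z95 0.042
  high 194 [426.2 263.1] [0.5968 0.2797 0.04  ] r 0.2805 ang 89.7 z95 0.064
  high 3769 [320.9 340.4] [0.8457 0.0426 0.04  ] r 0.2542 ang 9.8 z95 0.082
```

View pics/crop1.png

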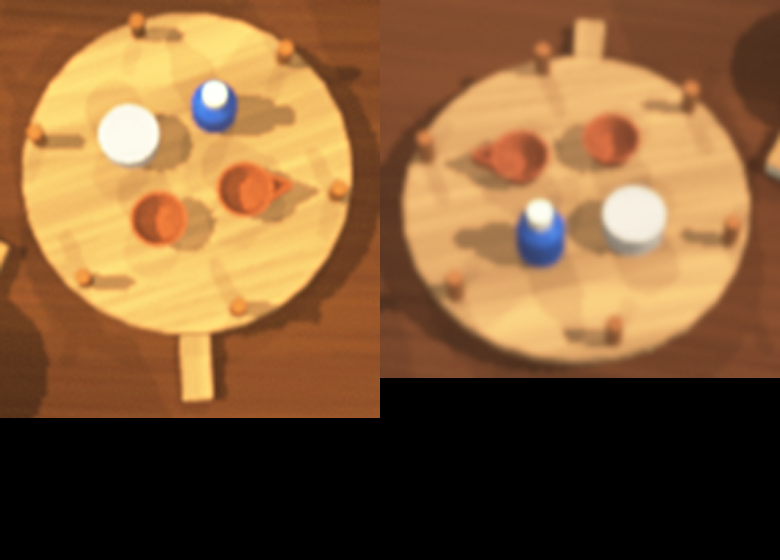

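The crop shows the diya on the robot's right, with its spout at crop (288,185). It stands at about -113° about the axis, and the tongue is at -174.5°. So the tray has to turn about 61.5° clockwise, pushed at the stub at -98°. I'll plan the approach to a point behind that stub.

```bash
cat > plan.py <<'E'
from h import *
from scipy.spatial.transform import Rotation as Ro
C=np.array([.596,-.002])
def arc(th,r=.136,z=.056): # TCP pose behind stub, yaw th+180
    a=np.radians(th); return [*(C+r*np.array([np.cos(a),np.sin(a)])),z,th+180]
def plan(targets,jaw=1,show=True):
    s=readout.get_state(); p=np.array(s['tcp_pos']); R=Ro.from_euler('xyz',s['ee_rot'])
    O=[];W=[]
    for x,y,z,psi in targets:
        G=Ro.from_euler('xyz',[np.pi,0,np.radians(psi)])
        o=(R.inv().apply(np.array([x,y,z])-p)*100).round(1); w=np.degrees((R.inv()*G).as_rotvec()).round(1)
        p=p+R.apply(o/100); R=R*Ro.from_rotvec(np.radians(w)); O.append(o.tolist());W.append(w.tolist())
    for i in range(0,len(O),5): print(O[i:i+5],W[i:i+5])
    print('t',s['clock'],'yaw',np.degrees(s['ee_rot'][2]),env.finger_overhang)
def lin(a,b,n): return [list(np.array(a)+(np.array(b)-a)*(i+1)/n) for i in range(n)]
E
python3 - <<'E'
from plan import *
g=arc(-82); s=readout.get_state()
a=[*s['tcp_pos'],np.degrees(s['ee_rot'][2])]
up=g[:2]+[.2,g[3]]
plan(lin(a,up,20))
E
```

```text
[[2.7, -1.0, 0.1], [2.7, -0.8, 0.1], [2.8, -0.6, 0.1], [2.9, -0.4, 0.1], [2.8, -0.2, 0.1]] [[-0.1, -0.0, -4.0], [0.0, -0.0, -3.9], [0.0, -0.0, -4.0], [0.0, -0.0, -3.9], [0.0, 0.0, -4.0]]
[[2.9, -0.0, 0.1], [2.9, 0.2, 0.1], [2.8, 0.3, 0.1], [2.8, 0.6, 0.1], [2.8, 0.8, 0.1]] [[0.0, 0.0, -4.0], [0.0, 0.0, -3.9], [0.0, 0.0, -4.0], [0.0, 0.0, -3.9], [0.0, 0.0, -4.0]]
[[2.7, 0.9, 0.1], [2.6, 1.2, 0.1], [2.6, 1.3, 0.2], [2.4, 1.5, 0.1], [2.3, 1.6, 0.1]] [[0.0, 0.0, -4.0], [0.0, 0.0, -3.9], [0.0, 0.0, -4.0], [0.0, 0.0, -4.0], [0.0, 0.0, -3.9]]
[[2.3, 1.8, 0.1], [2.0, 2.0, 0.1], [2.0, 2.1, 0.1], [1.8, 2.2, 0.1], [1.6, 2.4, 0.1]] [[0.0, 0.0, -4.0], [0.0, 0.0, -3.9], [0.0, 0.0, -4.0], [0.0, 0.0, -4.0], [0.0, 0.0, -3.9]]
t 0.1 yaw 18.78116727683296 0.011
```

Call:
apply_moves(offset=[[2.7, -1.0, 0.1], [2.7, -0.8, 0.1], [2.8, -0.6, 0.1], [2.9, -0.4, 0.1], [2.8, -0.2, 0.1]], twist=[[0, 0, -4], [0, 0, -4], [0, 0, -4], [0, 0, -4], [0, 0, -4]], jaw=[1, 1, 1, 1, 1])

```text
clock: 0.52
tcp_pos: [0.2809, -0.4061, 0.2161]
ee_rot: [-3.141, -0.0, 0.68]
wrist_force: [1.4, 0.3, -0.2]
gripper_width: 0.303
grip_force: 0.0
```

Call:
apply_moves(offset=[[2.9, 0, 0.1], [2.9, 0.2, 0.1], [2.8, 0.3, 0.1], [2.8, 0.6, 0.1], [2.8, 0.8, 0.1]], twist=[[0, 0, -4], [0, 0, -4], [0, 0, -4], [0, 0, -4], [0, 0, -4]], jaw=[1, 1, 1, 1, 1])

```text
clock: 0.93
tcp_pos: [0.3926, -0.3151, 0.2112]
ee_rot: [-3.141, -0.0, 1.029]
wrist_force: [0.6, -0.1, -0.1]
gripper_width: 0.001
grip_force: 0.0
```

Call:
apply_moves(offset=[[2.7, 0.9, 0.1], [2.6, 1.2, 0.1], [2.6, 1.3, 0.2], [2.4, 1.5, 0.1], [2.3, 1.6, 0.1]], twist=[[0, 0, -4], [0, 0, -4], [0, 0, -4], [0, 0, -4], [0, 0, -4]], jaw=[1, 1, 1, 1, 1])

```text
clock: 1.35
tcp_pos: [0.5026, -0.2245, 0.205]
ee_rot: [-3.141, -0.0, 1.379]
wrist_force: [0.0, 0.1, 0.3]
gripper_width: 0.002
grip_force: 0.0
```

Run:
```python
from plan import *
g=arc(-82); s=readout.get_state(); print(s['joints'],s['tcp_pos'],s['gripper_width'])
a=[*s['tcp_pos'],np.degrees(s['ee_rot'][2])]
up=g[:2]+[.15,g[3]]
plan(lin(a,up,5)+lin(up,g,5))
```

```text
[-4.20073104e-01  1.75211888e-01 -1.76911958e-02  1.37876022e+00
 -4.33385536e-05  1.34287849e+00] [ 0.50261169 -0.22451115  0.20495466] 0.0018002833229671228
[[2.2, 1.9, 1.1], [2.0, 2.0, 1.1], [1.9, 2.1, 1.1], [1.7, 2.3, 1.1], [1.6, 2.3, 1.1]] [[-0.0, -0.0, -3.8], [-0.0, -0.0, -3.8], [-0.0, -0.0, -3.8], [-0.0, -0.0, -3.8], [-0.0, -0.0, -3.8]]
[[-0.0, 0.0, 1.9], [-0.0, 0.0, 1.8], [-0.0, 0.0, 1.9], [-0.0, 0.0, 1.9], [-0.0, 0.0, 1.9]] [[-0.0, -0.0, -0.0], [-0.0, -0.0, -0.0], [-0.0, -0.0, -0.0], [-0.0, -0.0, -0.0], [-0.0, -0.0, -0.0]]
t 1.35 yaw 78.99031168267852 0.011
```

Call:
apply_moves(offset=[[2.2, 1.9, 1.1], [2.0, 2.0, 1.1], [1.9, 2.1, 1.1], [1.7, 2.3, 1.1], [1.6, 2.3, 1.1]], twist=[[0, 0, -3.8], [0, 0, -3.8], [0, 0, -3.8], [0, 0, -3.8], [0, 0, -3.8]], jaw=[1, 1, 1, 1, 1])

```text
clock: 1.77
tcp_pos: [0.6149, -0.1372, 0.1494]
ee_rot: [-3.141, -0.0, 1.71]
wrist_force: [1.2, -0.6, -0.0]
gripper_width: -0.002
grip_force: 0.0
```

Call:
apply_moves(offset=[[0, 0, 1.9], [0, 0, 1.9], [0, 0, 1.9], [0, 0, 1.9], [0, 0, 1.8]], twist=[[0, 0, 0], [0, 0, 0], [0, 0, 0], [0, 0, 0], [0, 0, 0]], jaw=[1, 1, 1, 1, 1])

```text
clock: 2.18
tcp_pos: [0.6136, -0.1381, 0.0548]
ee_rot: [-3.14, -0.0, 1.707]
wrist_force: [0.6, -0.1, -0.1]
gripper_width: -0.002
grip_force: 0.0
```

Run:
```python
from plan import *
s=readout.get_state(); print(s['tcp_pos'],s['wrist_force'])
plan([arc(t) for t in np.r_[-83.5:-89:-1.5,-90.5:-148:-2.4]])
snap('scene','s1')
```

```text
[ 0.61360999 -0.13805778  0.05477724] [ 0.63047588 -0.14005556 -0.05537927]
[[0.1, -0.2, -0.1], [0.0, -0.4, -0.0], [0.0, -0.3, -0.0], [0.0, -0.4, -0.0], [0.1, -0.6, -0.0]] [[-0.1, -0.0, 1.3], [0.0, -0.0, 1.5], [0.0, -0.0, 1.5], [0.0, -0.0, 1.5], [0.0, -0.0, 2.5]]
[[-0.0, -0.5, -0.0], [-0.0, -0.6, -0.0], [-0.0, -0.6, -0.0], [-0.0, -0.5, -0.0], [0.0, -0.6, -0.0]] [[0.0, -0.0, 2.4], [0.0, -0.0, 2.4], [0.0, -0.0, 2.4], [0.0, -0.0, 2.4], [0.0, -0.0, 2.4]]
[[0.0, -0.6, -0.0], [0.0, -0.6, -0.0], [0.0, -0.5, -0.0], [0.1, -0.6, -0.0], [-0.0, -0.6, -0.0]] [[0.0, -0.0, 2.4], [0.0, -0.0, 2.4], [0.0, -0.0, 2.4], [0.0, -0.0, 2.4], [0.0, -0.0, 2.4]]
[[-0.0, -0.5, -0.0], [-0.0, -0.6, -0.0], [0.0, -0.6, -0.0], [0.0, -0.5, -0.0], [0.0, -0.6, -0.0]] [[0.0, -0.0, 2.4], [0.0, -0.0, 2.4], [0.0, -0.0, 2.4], [0.0, -0.0, 2.4], [-0.0, -0.0, 2.4]]
[[0.0, -0.6, -0.0], [0.1, -0.6, -0.0], [-0.0, -0.5, -0.0], [-0.0, -0.6, -0.0], [-0.0, -0.6, -0.0]] [[-0.0, -0.0, 2.4], [-0.0, -0.0, 2.4], [-0.0, -0.0, 2.4], [-0.0, -0.0, 2.4], [-0.0, -0.0, 2.4]]
[[0.0, -0.5, -0.0], [0.0, -0.6, -0.0], [0.0, -0.6, -0.0]] [[-0.0, -0.0, 2.4], [-0.0, -0.0, 2.4], [-0.0, -0.0, 2.4]]
t 2.1833 yaw 97.79785787257993 0.011
```

View pics/s1.png

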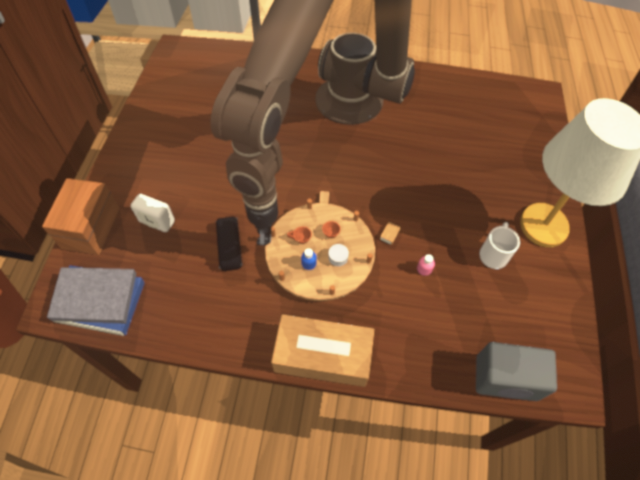

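The fingertips are down at about (263,241) on the tray's rim, just behind the stub at (272,231) and clear of the case. Pushing round the arc now.

Call:
apply_moves(offset=[[0.1, -0.2, -0.1], [0, -0.4, 0], [0, -0.3, 0], [0, -0.4, 0], [0.1, -0.6, 0]], twist=[[0, 0, 1.3], [0, 0, 1.5], [0, 0, 1.5], [0, 0, 1.5], [0, 0, 2.4]], jaw=[1, 1, 1, 1, 1])

```text
clock: 2.65
tcp_pos: [0.5955, -0.1381, 0.0589]
ee_rot: [3.139, 0.001, 1.561]
wrist_force: [-0.4, 0.4, 0.9]
gripper_width: 0.006
grip_force: 0.0
```

Call:
apply_moves(offset=[[0, -0.5, 0], [0, -0.6, 0], [0, -0.6, 0], [0, -0.5, 0], [0, -0.6, 0]], twist=[[0, 0, 2.4], [0, 0, 2.4], [0, 0, 2.4], [0, 0, 2.4], [0, 0, 2.4]], jaw=[1, 1, 1, 1, 1])

```text
clock: 3.07
tcp_pos: [0.5678, -0.1355, 0.0592]
ee_rot: [3.138, -0.0, 1.35]
wrist_force: [0.5, -0.1, 1.9]
gripper_width: -0.003
grip_force: 0.6
```

```bash
cat > meas.py <<'E'
from h import *
C=np.array([.596,-.002])
def meas(n,tag):
    p,d=snap(n,tag); P=cloud(n,d); hsv=cv2.cvtColor(p,cv2.COLOR_RGB2HSV); h,s,v=[hsv[...,i].astype(int) for i in range(3)]
    r=np.hypot(P[...,0]-C[0],P[...,1]-C[1])
    def blobs(mask,name,z,mn):
        k,l,st,ce=cv2.connectedComponentsWithStats(mask.astype(np.uint8))
        for i in range(1,k):
            if st[i,4]>=mn:
                X=onplane(n,ce[i],z)[0]; e=X[:2]-C; print(n,name,st[i,4],ce[i].round(1),X[:2].round(4),'r',np.hypot(*e).round(4),'ang',np.degrees(np.arctan2(e[1],e[0])).round(1))
    blobs((s>150)&((h<12)|(h>170))&(v>60)&(r<.1)&(P[...,2]>.03),'brown',.05,20)
    blobs((s>110)&(h<14)&(r>.105)&(r<.18)&(P[...,2]>.048)&(P[...,2]<.09),'stub',.06,6)
    blobs((h>100)&(h<130)&(s>120)&(r<.1),'blue',.06,15)
    blobs((s<60)&(v>130)&(r<.1),'white',.064,15)
E
python3 - <<'E'
from plan import *
from meas import meas
meas('scene','s2')
s=readout.get_state();q=s['tcp_pos'][:2]-C; th=np.degrees(np.arctan2(q[1],q[0]));print(s['tcp_pos'],s['wrist_force'],th,np.hypot(*q))
plan([arc(t) for t in np.arange(-104.9-2.4,-148,-2.4)])
E
```

```text
scene brown 222 [333.4 230.5] [0.5451 0.0278] r 0.0589 ang 149.7
scene brown 265 [302.2 231.9] [ 0.5631 -0.0532] r 0.0608 ang -122.8
scene stub 37 [316.3 201.1] [ 0.4659 -0.0316] r 0.1334 ang -167.2
scene stub 36 [361.  219.1] [0.5035 0.0956] r 0.1345 ang 133.5
scene stub 16 [276.3 224.4] [ 0.5578 -0.1234] r 0.1273 ang -107.5
scene stub 26 [366.7 263.7] [0.6344 0.1258] r 0.1334 ang 73.3
scene stub 33 [276.5 268.4] [ 0.6852 -0.0964] r 0.1299 ang -46.6
scene stub 28 [323.6 290.6] [0.7259 0.0298] r 0.1337 ang 13.8
scene blue 116 [306.3 260. ] [ 0.6493 -0.0267] r 0.0588 ang -24.9
scene white 84 [305.8 251.4] [ 0.6271 -0.0318] r 0.043 ang -43.8
scene white 335 [336.1 256.6] [0.6294 0.0465] r 0.0588 ang 55.5
[ 0.56650238 -0.1352501   0.05912763] [-0.76662027  0.06514118  2.26060696] -102.48228829006969 0.13647599665471566
[[0.1, -1.1, 0.3], [-0.0, -0.6, 0.0], [0.0, -0.6, 0.0], [0.0, -0.6, 0.0], [0.0, -0.5, 0.0]] [[0.1, -0.0, 4.6], [0.0, -0.0, 2.4], [0.0, -0.0, 2.4], [0.0, -0.0, 2.4], [0.0, -0.0, 2.4]]
[[0.0, -0.6, 0.0], [0.1, -0.6, 0.0], [-0.0, -0.5, 0.0], [-0.0, -0.6, 0.0], [-0.0, -0.6, 0.0]] [[0.0, -0.0, 2.4], [0.0, -0.0, 2.4], [0.0, -0.0, 2.4], [0.0, -0.0, 2.4], [0.0, -0.0, 2.4]]
[[0.0, -0.5, 0.0], [0.0, -0.6, 0.0], [0.0, -0.6, 0.0], [0.0, -0.5, 0.0], [0.1, -0.6, 0.0]] [[0.0, -0.0, 2.4], [0.0, -0.0, 2.4], [0.0, -0.0, 2.4], [0.0, -0.0, 2.4], [0.0, -0.0, 2.4]]
[[-0.0, -0.6, 0.0], [-0.0, -0.6, 0.0]] [[0.0, -0.0, 2.4], [0.0, -0.0, 2.4]]
t 3.1167 yaw 77.27021992942508 0.011
```

Call:
apply_moves(offset=[[0.1, -0.6, 0.1], [0, -0.6, 0.1], [0, -0.6, 0.1], [0, -0.6, 0], [0, -0.5, 0]], twist=[[0, 0, 2.4], [0, 0, 2.4], [0, 0, 2.4], [0, 0, 2.4], [0, 0, 2.4]], jaw=[1, 1, 1, 1, 1])

```text
clock: 3.53
tcp_pos: [0.5402, -0.1261, 0.0561]
ee_rot: [3.139, -0.0, 1.142]
wrist_force: [1.0, -0.1, 0.6]
gripper_width: 0.001
grip_force: 0.4
```

Call:
apply_moves(offset=[[0, -0.6, 0], [0.1, -0.6, 0], [0, -0.5, 0], [0, -0.6, 0], [0, -0.6, 0]], twist=[[0, 0, 2.4], [0, 0, 2.4], [0, 0, 2.4], [0, 0, 2.4], [0, 0, 2.4]], jaw=[1, 1, 1, 1, 1])

```text
clock: 3.95
tcp_pos: [0.5154, -0.1109, 0.0557]
ee_rot: [3.139, -0.001, 0.933]
wrist_force: [1.5, 0.2, 0.4]
gripper_width: 0.0
grip_force: 0.4
```

Run:
```python
from plan import *
from meas import meas
meas('scene','s3')
s=readout.get_state();q=s['tcp_pos'][:2]-C; th=np.degrees(np.arctan2(q[1],q[0]));print(s['tcp_pos'],s['wrist_force'],th,np.hypot(*q))
plan([arc(t) for t in np.arange(th-2.4,-157,-2.4)])
```

```text
scene brown 262 [310.2 226.9] [ 0.5442 -0.0348] r 0.0613 ang -147.7
scene brown 232 [338.7 236.9] [0.5622 0.0443] r 0.0573 ang 126.2
scene stub 34 [337.5 203.6] [0.4647 0.0267] r 0.1344 ang 167.7
scene stub 17 [290.2 210.5] [ 0.5081 -0.0958] r 0.1285 ang -133.2
scene stub 31 [370.1 236.6] [0.5538 0.1256] r 0.1344 ang 108.3
scene stub 31 [269.  249.7] [ 0.6359 -0.1264] r 0.1306 ang -72.2
scene stub 30 [352.9 279.9] [0.6853 0.0972] r 0.1335 ang 48.0
scene stub 33 [300.6 286.6] [ 0.7247 -0.0277] r 0.1312 ang -11.3
scene blue 119 [300.7 253.4] [ 0.6328 -0.0442] r 0.0559 ang -48.9
scene white 84 [301.5 246. ] [ 0.6133 -0.0455] r 0.0468 ang -68.3
scene white 336 [328.5 261.4] [0.6461 0.0295] r 0.0592 ang 32.2
[ 0.51433337 -0.11030751  0.05557478] [-1.11334205 -0.1766854   0.56436921] -127.01722809593572 0.13564643389294556
[[-0.0, -0.6, -0.0], [-0.0, -0.5, -0.0], [0.0, -0.6, -0.0], [0.0, -0.6, -0.0], [0.0, -0.5, -0.0]] [[0.1, -0.0, 2.8], [-0.0, -0.0, 2.4], [-0.0, -0.0, 2.4], [-0.0, -0.0, 2.4], [-0.0, -0.0, 2.4]]
[[0.0, -0.6, -0.0], [0.0, -0.6, -0.0], [0.1, -0.6, -0.0], [-0.0, -0.5, -0.0], [-0.0, -0.6, -0.0]] [[-0.1, -0.0, 2.4], [0.0, -0.0, 2.4], [0.0, -0.0, 2.4], [0.0, -0.0, 2.4], [0.0, -0.0, 2.4]]
[[-0.0, -0.6, -0.0], [0.0, -0.5, -0.0]] [[0.0, -0.0, 2.4], [0.0, -0.0, 2.4]]
t 4.0 yaw 53.352726697686975 0.011
```

Call:
apply_moves(offset=[[0, -0.6, 0], [0, -0.5, 0], [0, -0.6, 0], [0, -0.6, 0], [0, -0.5, 0]], twist=[[0, 0, 2.6], [0, 0, 2.4], [0, 0, 2.4], [0, 0, 2.4], [0, 0, 2.4]], jaw=[1, 1, 1, 1, 1])

```text
clock: 4.42
tcp_pos: [0.4944, -0.0924, 0.0555]
ee_rot: [3.14, -0.001, 0.721]
wrist_force: [0.5, -0.2, -0.2]
gripper_width: 0.001
grip_force: 0.4
```

Call:
apply_moves(offset=[[0, -0.6, 0], [0, -0.6, 0], [0.1, -0.5, 0], [0, -0.3, 0], [0, -0.2, 0]], twist=[[0, 0, 2.4], [0, 0, 2.4], [0, 0, 2.2], [0, 0, 1.4], [0, 0, 0.8]], jaw=[1, 1, 1, 1, 1])

```text
clock: 4.83
tcp_pos: [0.4815, -0.0744, 0.0553]
ee_rot: [3.14, -0.001, 0.561]
wrist_force: [1.3, -0.7, -0.3]
gripper_width: -0.005
grip_force: 0.4
```

Run:
```python
from plan import *
from meas import meas
meas('scene','s4'); meas('top','t4')
s=readout.get_state();q=s['tcp_pos'][:2]-C; th=np.degrees(np.arctan2(q[1],q[0]));print(s['tcp_pos'],s['wrist_force'],th,np.hypot(*q))
p=np.load('pics/t4.npz')['p'];b=np.load('pics/s4.npz')['p']
a=cv2.resize(p[180:340,235:380],(380,419),interpolation=2);b=cv2.resize(b[185:305,258:385],(400,378),interpolation=2)
im=np.zeros((419,780,3),np.uint8);im[:,:380]=a;im[:378,380:]=b;cv2.imwrite('pics/crop4.png',im[:,:,::-1])
```

```text
scene brown 257 [318.  225.3] [ 0.536  -0.0153] r 0.0615 ang -167.5
scene brown 235 [340.7 243.4] [0.5808 0.0521] r 0.0562 ang 105.7
scene stub 8 [295.9 200.6] [ 0.4738 -0.0866] r 0.1486 ang -145.3
scene stub 24 [305.6 202.9] [ 0.4769 -0.0592] r 0.1321 ang -154.4
scene stub 35 [353.2 211.5] [0.4829 0.072 ] r 0.1352 ang 146.8
scene stub 35 [270.3 233.4] [ 0.5875 -0.1333] r 0.1315 ang -93.7
scene stub 25 [370.2 253.6] [0.6041 0.1313] r 0.1336 ang 86.5
scene stub 27 [284.1 277.6] [ 0.7072 -0.0726] r 0.1317 ang -32.4
scene stub 34 [336.  287.6] [0.7129 0.0587] r 0.1317 ang 27.4
scene blue 120 [299.5 246.6] [ 0.6136 -0.0508] r 0.0519 ang -70.1
scene white 73 [298.4 237.8] [ 0.5905 -0.0579] r 0.0561 ang -95.6
scene white 16 [305.1 247.4] [ 0.6159 -0.0358] r 0.0392 ang -59.6
scene white 331 [320.7 263. ] [0.6539 0.0111] r 0.0593 ang 12.7
top brown 316 [282.  245.2] [0.587  0.0502] r 0.053 ang 99.8
top brown 111 [304.2 266.8] [ 0.5399 -0.0025] r 0.0561 ang -179.5
top stub 8 [282.  187.5] [0.7213 0.058 ] r 0.1389 ang 25.6
top stub 10 [283.3 192.2] [0.71   0.0543] r 0.1271 ang 26.3
top stub 10 [339.7 199.1] [ 0.6995 -0.0761] r 0.1274 ang -35.6
top stub 8 [248.8 237.2] [0.5996 0.1253] r 0.1274 ang 88.4
top white 395 [302.4 218.5] [0.648 0.007] r 0.0528 ang 9.8
[ 0.4813821  -0.07427631  0.05506023] [ 0.20548478 -0.16644069  0.21480531] -147.7650896322863 0.13550323899482122
```

View pics/crop4.png

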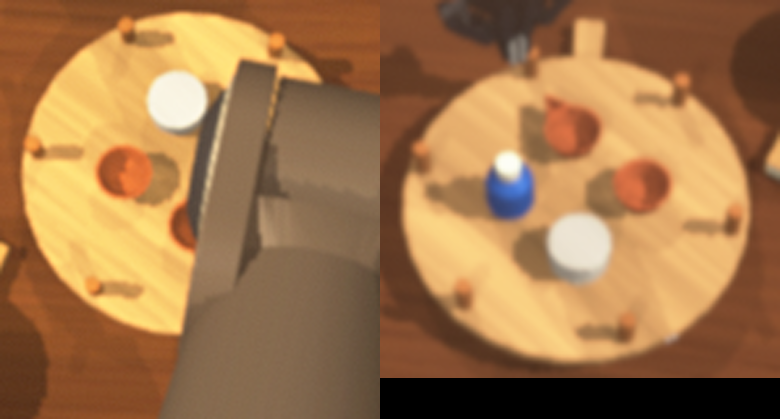

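The tray has turned about 55.4°. In the right-hand crop the diya is at (572,130) and the tongue at (588,38), so about 6° remains. I'll push a bit more, then back off and raise.

Call:
apply_moves(offset=[[0, -0.4, 0], [0, -0.4, 0], [0, -0.3, 0], [0, -0.2, 0], [0, 0, 0]], twist=[[0, 0, 1.8], [0, 0, 1.8], [0, 0, 1.4], [0, 0, 0.8], [0, 0, 0]], jaw=[1, 1, 1, 1, 1])

```text
clock: 5.35
tcp_pos: [0.4748, -0.063, 0.0547]
ee_rot: [3.142, -0.0, 0.461]
wrist_force: [-0.6, 0.9, -0.5]
gripper_width: 0.003
grip_force: 0.0
```

Call:
apply_moves(offset=[[-0.2, 0.5, 0], [-0.2, 0.5, 0], [0, 0, -2], [0, 0, -3], [0, 0, -3.5]], twist=[[0, 0, 0], [0, 0, 0], [0, 0, 0], [0, 0, 0], [0, 0, 0]], jaw=[1, 1, 1, 1, 1])

```text
clock: 5.77
tcp_pos: [0.4741, -0.0743, 0.1388]
ee_rot: [-3.139, 0.003, 0.46]
wrist_force: [1.3, 0.2, 0.4]
gripper_width: 0.003
grip_force: 0.0
```

Run:
```python
from plan import *
s=readout.get_state(); a=[*s['tcp_pos'],np.degrees(s['ee_rot'][2])]; print(a)
plan(lin(a,[.40,-.22,.2,a[3]],5)+lin([.40,-.22,.2,a[3]],[.30,-.38,.2,a[3]],5))
```

```text
[np.float64(0.4741496249322235), np.float64(-0.07434038272324218), np.float64(0.13881172943586592), np.float64(26.370569444717265)]
[[-2.6, 1.9, -1.2], [-2.6, 2.0, -1.2], [-2.7, 2.0, -1.3], [-2.6, 1.9, -1.2], [-2.6, 2.0, -1.2]] [[-0.1, 0.2, -0.0], [-0.0, -0.0, -0.0], [-0.0, -0.0, -0.0], [-0.0, -0.0, -0.0], [-0.0, -0.0, -0.0]]
[[-3.2, 1.9, -0.0], [-3.2, 2.0, -0.0], [-3.3, 2.0, -0.0], [-3.2, 2.0, -0.0], [-3.2, 1.9, -0.0]] [[-0.0, -0.0, -0.0], [-0.0, -0.0, -0.0], [-0.0, -0.0, -0.0], [-0.0, -0.0, -0.0], [-0.0, -0.0, -0.0]]
t 5.7667 yaw 26.370569444717265 0.011
```

Call:
apply_moves(offset=[[-2.6, 1.9, -1.2], [-2.6, 2.0, -1.2], [-2.7, 2.0, -1.3], [-2.6, 1.9, -1.2], [-2.6, 2.0, -1.2]], twist=[[0, 0, 0], [0, 0, 0], [0, 0, 0], [0, 0, 0], [0, 0, 0]], jaw=[1, 1, 1, 1, 1])

```text
clock: 6.18
tcp_pos: [0.4007, -0.2215, 0.2013]
ee_rot: [3.141, -0.0, 0.461]
wrist_force: [0.4, -0.6, -0.9]
gripper_width: 0.001
grip_force: 0.0
```

Call:
apply_moves(offset=[[-3.2, 1.9, 0], [-3.2, 2.0, 0], [-3.2, 2.0, 0], [-3.2, 2.0, 0], [-3.2, 1.9, 0]], twist=[[0, 0, 0], [0, 0, 0], [0, 0, 0], [0, 0, 0], [0, 0, 0]], jaw=[1, 1, 1, 1, 1])

```text
clock: 6.6
tcp_pos: [0.3003, -0.3808, 0.2006]
ee_rot: [3.141, -0.0, 0.46]
wrist_force: [0.8, -0.5, 0.4]
gripper_width: 0.001
grip_force: 0.0
```

Run:
```python
from meas import *
def go(n,tag):
    meas(n,tag); D=np.load(f'pics/{tag}.npz'); p,P=D['p'],cloud(n,D['d'])
    hsv=cv2.cvtColor(p,cv2.COLOR_RGB2HSV); h,s,v=[hsv[...,i].astype(int) for i in range(3)]
    r=np.hypot(P[...,0]-C[0],P[...,1]-C[1])
    # tray axis: mean of the six stub opposite pairs is robust; tongue centroid
    t=((P[...,2]>.006)&(P[...,2]<.024)&(r>.155)&(r<.21)&(P[...,0]<.46)&(abs(P[...,1])<.08)).astype(np.uint8)
    k,l,st,ce=cv2.connectedComponentsWithStats(t); i=1+st[1:,4].argmax(); T=onplane(n,ce[i],.014)[0,:2]
    m=((s>150)&((h<12)|(h>170))&(v>60)&(r<.1)&(P[...,2]>.03)).astype(np.uint8)
    big=cv2.resize(m*255,None,fx=4,fy=4,interpolation=1)
    big=(big>127).astype(np.uint8)
    op=cv2.morphologyEx(big,cv2.MORPH_OPEN,cv2.getStructuringElement(2,(49,49)))
    k,l,st,ce=cv2.connectedComponentsWithStats(op); 
    c={'top':np.array([.5964,-.0037]),'scene':np.array([.5953,-.0008])}[n]
    for i in range(1,k):
        X=onplane(n,(ce[i]-1.5)/4,.048)[0,:2];e=X-c;print(' opened',st[i,4],X.round(4),'r',np.hypot(*e).round(4),'ang',np.degrees(np.arctan2(e[1],e[0])).round(1))
    e=T-c;print(' tongue',T,np.degrees(np.arctan2(e[1],e[0])))
    return p
a=go('top','t5');b=go('scene','s5')
a=cv2.resize(a[180:340,235:380],(380,419),interpolation=2);b=cv2.resize(b[185:305,258:385],(400,378),interpolation=2)
im=np.zeros((419,780,3),np.uint8);im[:,:380]=a;im[:378,380:]=b;cv2.imwrite('pics/crop5.png',im[:,:,::-1])
```

```text
top brown 305 [281.5 243. ] [0.5921 0.0516] r 0.0538 ang 94.2
top brown 355 [308.1 266.9] [ 0.5401 -0.0113] r 0.0567 ang -170.5
top stub 8 [287.6 185.5] [0.7268 0.0453] r 0.1391 ang 19.9
top stub 9 [288.3 190.7] [0.7143 0.0429] r 0.1265 ang 20.8
top stub 6 [345.2 196.3] [ 0.7068 -0.0885] r 0.1406 ang -38.0
top stub 10 [343.5 201.9] [ 0.6932 -0.0851] r 0.1279 ang -40.5
top stub 10 [249.9 231.4] [0.6133 0.1238] r 0.127 ang 82.2
top stub 10 [363.1 255.1] [ 0.5709 -0.1327] r 0.1331 ang -100.9
top stub 7 [267.3 286.6] [0.4903 0.0759] r 0.1313 ang 143.6
top blue 112 [329.3 243. ] [ 0.5951 -0.0562] r 0.0542 ang -91.0
top white 405 [304.5 218.1] [0.649  0.0022] r 0.0532 ang 4.5
top white 107 [331.2 236.1] [ 0.61   -0.0598] r 0.0595 ang -76.4
 opened 4656 [0.5925 0.0518] r 0.0557 ang 94.0
 opened 4266 [ 0.5447 -0.0078] r 0.0519 ang -175.5
 tongue [ 0.41971727 -0.02073753] -174.49199480205834
scene brown 256 [320.3 225.1] [ 0.5343 -0.0093] r 0.0622 ang -173.2
scene brown 242 [340.8 245.1] [0.5861 0.0533] r 0.0562 ang 100.2
scene stub 37 [310.  201.6] [ 0.4707 -0.0482] r 0.1336 ang -159.8
scene stub 35 [356.8 214.5] [0.4908 0.0829] r 0.1352 ang 141.1
scene stub 36 [272.  229.1] [ 0.5738 -0.1316] r 0.1315 ang -99.7
scene stub 26 [368.9 257.8] [0.6167 0.1295] r 0.1332 ang 81.0
scene stub 24 [280.5 274. ] [ 0.6989 -0.0833] r 0.1312 ang -38.3
scene stub 30 [330.9 289.2] [0.7191 0.0468] r 0.1325 ang 21.6
scene blue 114 [299.4 244.6] [ 0.6081 -0.0521] r 0.0515 ang -76.4
scene white 92 [299.3 236.9] [ 0.5875 -0.0559] r 0.0546 ang -99.0
scene white 343 [318.6 262.9] [0.6545 0.0056] r 0.059 ang 7.4
 opened 3444 [ 0.5334 -0.0079] r 0.0623 ang -173.5
 opened 3577 [0.5851 0.0534] r 0.0551 ang 100.7
 tongue [ 0.41544836 -0.01801559] -174.53224705812954
```

View pics/crop5.png

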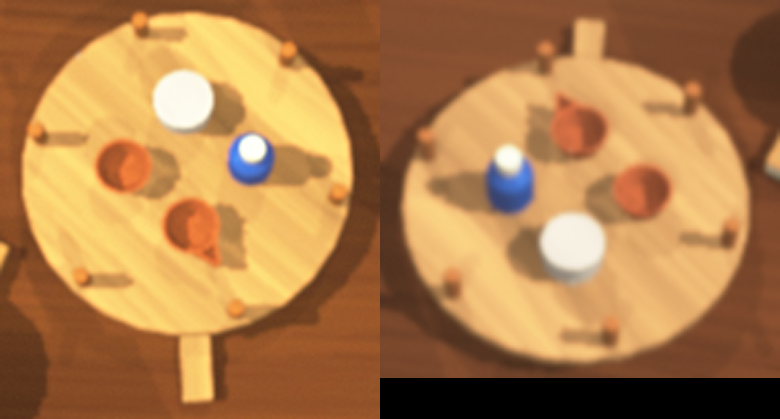

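In the final crops the diya's bowl is at (192,226) in the top view, in line with the tongue at (197,368). It measures -175.5° and -173.5° in the two views, against -174.5° for the tongue. Everything is standing and the hand is clear.

```bash
python3 -c "
from workcell import env; print(env.hand_in())"
```

```text
the job is handed in; nothing more can be done
None
```

The diya is at the front, within about 1° of the tongue by my camera measurements; the tray is at rest, nothing on or around it was touched, the hand is clear, and the job is handed in.

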